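# Load the cup warmer

### The arm

A 7-joint arm with a two-finger parallel gripper is mounted at the origin on the work surface. World frame = base frame: x ahead of the robot, y to its left, z up, the work surface at z = 0. Lengths are in m, angles in rad, forces in N, time in s.
With the tool pointing down it reaches from about 0.425 to 0.95 m from the base axis. Payload 4.7 kg.
Tool frame: the origin (TCP) lies at the very end of the fingers, on their centre line; the grasp point (between the pads) lies 19 mm behind it (grip_depth is the distance from the TCP to the grasp point, in m); z points along the fingers, y is the line along which they close (so a half turn about z gives the same grasp; the last joint's range is limited). The gripper opens to 85 mm and grips with 20 to 120 N. Pads are 22 mm wide; open, the fingers measure 114 mm over their backs; the gripper's body (76 mm by 85 mm) begins 54 mm behind the grasp point. The pads swing forward as they close: fully open they stand 13 mm farther back than shut.
Start: joints at [-1.277, 0.469, -0.049, 1.532, 0.024, 1.141, -0.082], TCP at [0.214, 0.64, 0.231] pointing down, gripper open.
Joint ranges: [-2.59, 2.59], [-0.33, 1.99], [-1.39, 1.29], [0.1, 2.45], [-1.04, 4.18], [0.21, 1.99], [-2.66, 2.66]. Speed limits (rad/s): [2.57, 2.57, 3.14, 3.14, 3.14, 3.14, 3.14].

### API

Orientations are given as a unit quaternion [w, x, y, z].
In Python, from station import * gives the robot as it stands. Calls block until the motion is done:
- move_to(position, orientation): joint-space move of the TCP to a pose.
- move_l(position, rotation=None, rate=0.15, threshold=None): straight line of the TCP; rotation=None keeps the orientation; rate is the mean speed in m/s. With threshold (N) it stops when the force on the tool has changed by that much, and returns True; else False.
- move_j(angles): joint-space move.
- open_jaws() and grasp(grip_force=None): open the fingers fully, or close them until they stop; grip_force is the grip in N (None keeps the last).
- pause(seconds).
- inverse_kinematics(position, orientation): joint angles nearest the present ones, or None.
- get_image(name): name is "scene" or "top"; returns the picture (384x512x3 uint8, blue, green, red); there is no depth.
- camera_model(name): a dict with "fx", "fy", "cx", "cy" (pixels), "R" (3x3) and "t" (3): a world point X has camera coordinates R X + t. Camera axes: x right, y down, z forward; pixel columns grow to the right and rows downward; lengths in m; the calibration is good to about 2 mm. A picture is of the moment at which its call begins. camera_model takes no time and is no camera call.
A pose or a line that the arm cannot do raises Unreachable and nothing moves.
- finish_job(): hands the job in; it is judged then, once.
Trained networks look in the newest picture that a camera, given by its name, has taken for a name from the list of things; names that differ only in an ending like _2 or _b are one class to them, and where a whole thing is asked for, a point or a joint stands for the part that bears it (a point fixed in the world has none). Each returns a list of dicts, best first, with "p" (0 to 1); they miss things now and then, are a little off and sometimes report something else, mostly with a low value. They report only what shows in the picture. A call takes as long as a camera call. They do not tell look-alikes from the thing itself.
- masks_of(camera, label): "pixels" (384x512 bool, what is visible of it).
- landmark_of(camera, label): "at" ([x, y, z] in m, in world coordinates, good to about 4 mm: a listed point, or the origin of a listed thing).
Readings, each from a call of its own:
- get_clock(): time.
- get_q(): joint angles.
- get_qd(): joint speeds.
- get_effort(): joint torques, N m.
- get_eef_pos(): TCP position.
- get_tool_rot(): TCP orientation.
- get_ft_force(): force on the tool from outside, world axes, zero at the start.
- get_ft_torque(): the same for the moment, N m.
- get_gripper_width(): finger opening in m.
- get_grip_force(): force on a finger pad.
Only numpy, scipy, OpenCV 4.12 (cv2) and the standard library are available. Lean on these libraries where they do the work, as an engineer would, in place of code of your own. Each camera call takes 0.05 s, during which the arm holds its last target. There are 200 camera calls.

### The job

The cup warmer is running on low: press its stop key before you load it, so that the low key pops up. Put the milk jug that was left on the tray back on its cork mat, stand every espresso cup upright on the tray, and slide the tray fully home into the warmer. Then, with the tray in, press the high key so that it stays down and stop pops up; leave everything else on the counter where it is.

Things in the scene. Friction and masses are not known exactly. Their poses are not given: they have to be found in the camera images.
- warmer: cup warmer, fixed: steel box 200 deep (x), 250 wide (y), 145 mm high. Origin: centre of its underside; its front looks along its own -x (to the robot), face at x = -100 mm. In it is the tray bay, open in front, with no floor: the tray slides on the counter. Bay 190 wide, 86 mm high, rear stop at x = +52 mm; over the first 25 mm the mouth flares to 210 mm. Four keys on top (see the joints)
- tray: aluminium cup tray, loose, 0.35 kg, on the counter before the warmer, not quite square to it: 150 (x) by 180 mm (y), floor 4 mm, rim 14 mm high, 4 mm thick. Origin: centre of its underside; handle on its -x side, +x side goes in first. Home against the rear stop its origin is at x = -23 mm in the warmer's frame, its -x edge just inside the front face. The jug starts on it, its handle roughly towards the robot
- tray_grip (a point): middle of the tray's handle, a straight black bar along the tray's -x, from 20 to 102 mm beyond the tray's edge: 16 mm wide (y), 14 to 36 mm above the counter. The point is 55 mm beyond the edge, 130 mm from the tray's origin, 25 mm up. The handle stays outside the warmer when the tray is home
- jug: small steel milk jug, 62 mm across up to 35 mm, then narrowing to 54 mm at the rim 94 mm up (too tall for the bay), 0.25 kg, open at the top, with a wire handle on its +y side that reaches 58 mm from the axis between 22 and 84 mm up; a small lip at -y; origin at the centre of its underside, z up
- mat: round cork mat lying fixed on the counter to the robot's left, 130 mm across, 5 mm thick, origin at the centre of its underside: the jug's place
- cup1: handleless white ceramic espresso cup, open at the top, 54 mm across at the rim, 46 mm at the foot, 58 mm high, wall 4 mm; origin at the centre of its underside, z up. Two to four of cup1..cup4 are there in a run, at any of four places on the counter to the robot's right; the others are absent
- cup2: another espresso cup, like cup1, or absent
- cup3: another espresso cup, like cup1, or absent
- cup4: another espresso cup, like cup1, or absent
- key_stop (a joint): stop key (a dot): leftmost from the robot of 4 equal white keys 40 mm apart along the warmer's y, 71 mm before its origin: stop y +60, low +20, medium -20, high -60 mm. Value: depth pressed, m: 0 up, 0.008 latched, 0.010 end of travel. Pressed down past 8 mm (3 to 4 N) a key latches and the one that was down springs up; a press let go too early leaves none down
- key_stop_top (a point): centre of the stop key's top face, 36 mm (x) by 30 mm (y), 16 mm above the warmer's top when up and 8 mm above it when latched; the point moves with the key
- key_low (a joint): the low key (one bar), second from the left; latched down at the start (the warmer is running on low)
- key_low_top (a point): centre of the low key's top face
- key_mid (a joint): the medium key (two bars), third from the left
- key_mid_top (a point): centre of the medium key's top face
- key_high (a joint): the high key (three bars), the rightmost
- key_high_top (a point): centre of the high key's top face
- salt: bystander: glass salt shaker, 36 mm across, 72 mm high, standing among the cups
- tin: bystander: metal tin, 73 mm across, 118 mm high
- latte_glass: bystander: tall latte glass, 74 mm across, 115 mm high
- sugar_jar: bystander: glass jar, 76 mm across, 100 mm high
- spoon: bystander: steel spoon lying on the counter, 150 mm long; origin at the middle
- paper_cup: bystander: paper cup, 78 mm across, 92 mm high
- scale: bystander: flat black kitchen scale, 150 by 130 by 22 mm
Things that resemble listed ones, but are neither listed nor needed, are in the scene too. Leave any orange or red look-alike of the cup3 alone. What is shaped like the jug but red is not meant.

How it is judged:
On the way, in this order (a step that is already met when the one before it is completed fails the run):
1. stop key latched down, the other keys up (value of joint key_stop above 0.007 m and value of joint each of key_low, key_mid, key_high below 0.002 m), for 0.2 s.
2. with stop still down, the tray is fully home with every cup upright on it (all of step 1 and x of tray in the frame of warmer above -0.031 m and y of tray in the frame of warmer between -0.012 and 0.012 m and angle between the x axis of tray and the x axis of warmer, either way round below 0.08 rad and angle between tray's own z axis and vertical below 0.06 rad and x of cup1 in the frame of tray between -0.073 and 0.073 m and y of cup1 in the frame of tray between -0.088 and 0.088 m and z of cup1 in the frame of tray between -0.001 and 0.012 m and angle between each of cup1, cup2, cup3, cup4's own z axis and vertical below 0.12 rad and x of cup2 in the frame of tray between -0.073 and 0.073 m and y of cup2 in the frame of tray between -0.088 and 0.088 m and z of cup2 in the frame of tray between -0.001 and 0.012 m and x of cup3 in the frame of tray between -0.073 and 0.073 m and y of cup3 in the frame of tray between -0.088 and 0.088 m and z of cup3 in the frame of tray between -0.001 and 0.012 m and x of cup4 in the frame of tray between -0.073 and 0.073 m and y of cup4 in the frame of tray between -0.088 and 0.088 m and z of cup4 in the frame of tray between -0.001 and 0.012 m), for 0.3 s.
3. with the loaded tray home, the high key is latched down and the others are up (value of joint each of key_stop, key_low, key_mid below 0.002 m and value of joint key_high above 0.007 m and x of tray in the frame of warmer above -0.031 m and y of tray in the frame of warmer between -0.012 and 0.012 m and angle between the x axis of tray and the x axis of warmer, either way round below 0.08 rad and angle between tray's own z axis and vertical below 0.06 rad and x of cup1 in the frame of tray between -0.073 and 0.073 m and y of cup1 in the frame of tray between -0.088 and 0.088 m and z of cup1 in the frame of tray between -0.001 and 0.012 m and angle between each of cup1, cup2, cup3, cup4's own z axis and vertical below 0.12 rad and x of cup2 in the frame of tray between -0.073 and 0.073 m and y of cup2 in the frame of tray between -0.088 and 0.088 m and z of cup2 in the frame of tray between -0.001 and 0.012 m and x of cup3 in the frame of tray between -0.073 and 0.073 m and y of cup3 in the frame of tray between -0.088 and 0.088 m and z of cup3 in the frame of tray between -0.001 and 0.012 m and x of cup4 in the frame of tray between -0.073 and 0.073 m and y of cup4 in the frame of tray between -0.088 and 0.088 m and z of cup4 in the frame of tray between -0.001 and 0.012 m), for 0.3 s.
At the end, for the whole second after the job is handed in: High key down (over 7 mm), the others up (under 2 mm); tray square in the bay within 8 mm of its rear stop; every cup present upright on the tray floor; jug upright, its whole foot on the mat (centres within 35 mm); all at rest (all of step 3 and horizontal distance between jug and mat below 0.035 m and height (world z) of jug between 0.003 and 0.012 m and angle between jug's own z axis and vertical below 0.12 rad and linear speed of each of cup1, cup2, cup3, cup4, jug, tray below 0.02 m/s); the robot touches nothing.
It fails at once if a bystander is moved more than 40 mm or knocked over (distance of any of salt, tin, latte_glass, sugar_jar, spoon, paper_cup, scale from where it was at the start of the episode above 0.04 m or angle between any of salt, tin, latte_glass, sugar_jar, paper_cup, scale's own z axis and vertical above 0.5 rad).
It fails at once if a cup is brought onto the tray while the low key is still down (value of joint key_low above 0.006 m and horizontal distance between any of cup1, cup2, cup3, cup4 and tray below 0.08 m).
Of cup1, cup2, cup3, cup4 only 2 to 4 are there at a start; the rules pass over those that are not, and their reading is None.
At some moment in a run one of cup1, cup2, cup3, cup4, jug may be knocked a few centimetres aside while the robot is not near it.
Once in a run the grip may slacken for a moment while it holds something.
It also fails if it takes over 208 s, if anything falls off the work surface, if the arm or the gripper's body presses on something with over 40 N, if the wrist force passes 120 N, or if a joint passes its speed limit or range.

## Working session

There is one attempt and no reset: what is moved stays moved. The work goes in short steps, each a Python script; the robot and the scene stay as the last script left them, time stands still between calls to the robot, and variables do not carry over. Pictures are saved under pics/ and viewed, at most 14 in all, crops included, and the job is handed in when it is done.

```bash
ls; mkdir -p pics
python3 - <<'E'
from station import *
import cv2
for c in ("scene","top"):
    cv2.imwrite(f"pics/{c}0.png",get_image(c))
    m=camera_model(c); print(c,m["fx"],(-m["R"].T@m["t"]).round(3),m["R"].round(2).tolist())
    for l in ["warmer","tray","tray_grip","jug","mat","cup1","key_stop_top","key_low_top","key_high_top","salt","tin","latte_glass","sugar_jar","spoon","paper_cup","scale"]:
        print(l,[(round(d["p"],2),[round(float(v),3) for v in d["at"]]) for d in landmark_of(c,l)])
print(get_clock(),get_tool_rot())
E
```

```text
pics
scene 389.13341000135154 [ 1.285 -0.043  0.975] [[0.03, 1.0, -0.01], [0.74, -0.03, -0.67], [-0.67, 0.01, -0.74]]
warmer [(0.69, [0.744, 0.121, 0.002])]
tray [(0.68, [0.577, 0.038, -0.0]), (0.31, [0.576, 0.057, 0.008])]
tray_grip [(0.96, [0.454, -0.01, 0.026])]
jug [(0.92, [0.574, 0.057, 0.007]), (0.87, [0.362, 0.167, -0.003])]
mat [(0.57, [0.484, 0.388, 0.003])]
cup1 [(0.89, [0.586, -0.219, 0.001]), (0.8, [0.371, -0.122, -0.004]), (0.79, [0.438, -0.204, 0.001]), (0.66, [0.286, -0.191, 0.0]), (0.6, [0.468, -0.327, 0.0])]
key_stop_top [(0.65, [0.657, 0.144, 0.161]), (0.21, [0.746, 0.121, 0.002])]
key_low_top [(0.41, [0.673, 0.105, 0.153])]
key_high_top [(0.65, [0.71, 0.03, 0.16]), (0.57, [0.261, 0.368, 0.0]), (0.49, [0.321, -0.325, 0.0])]
salt [(0.73, [0.713, 0.032, 0.162]), (0.65, [0.517, -0.266, 0.004]), (0.3, [0.439, -0.201, -0.0]), (0.18, [0.375, -0.498, 0.002])]
tin [(0.71, [0.759, -0.149, -0.002]), (0.44, [0.375, -0.499, 0.003])]
latte_glass [(0.64, [0.739, -0.305, -0.001]), (0.35, [0.468, -0.327, 0.001])]
sugar_jar [(0.86, [0.374, -0.501, 0.002]), (0.46, [0.464, -0.322, 0.0
[... 654 characters left out ...]
0.62, [0.444, -0.203, 0.002]), (0.47, [0.587, -0.219, -0.0]), (0.45, [0.368, -0.121, -0.002])]
key_stop_top [(0.5, [0.656, 0.145, 0.158])]
key_low_top [(0.4, [0.671, 0.105, 0.155])]
key_high_top [(0.62, [0.71, 0.036, 0.158])]
salt [(0.59, [0.521, -0.268, -0.001])]
tin [(0.74, [0.761, -0.149, 0.002]), (0.59, [0.323, -0.321, 0.005])]
latte_glass [(0.33, [0.696, 0.07, 0.162]), (0.3, [0.616, 0.486, -0.001])]
sugar_jar [(0.62, [0.379, -0.501, 0.004])]
spoon [(0.7, [0.323, -0.322, 0.003])]
paper_cup [(0.79, [0.615, 0.486, -0.002]), (0.25, [0.576, 0.04, 0.0])]
scale [(0.73, [0.264, 0.365, -0.002]), (0.42, [0.519, -0.27, -0.004])]
1.7 [-1.17557856e-05  1.60692520e-01  9.87004514e-01  4.99917639e-05]
```

View pics/scene0.png

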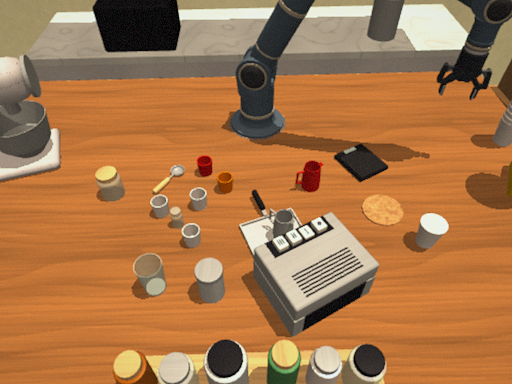

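View pics/top0.png

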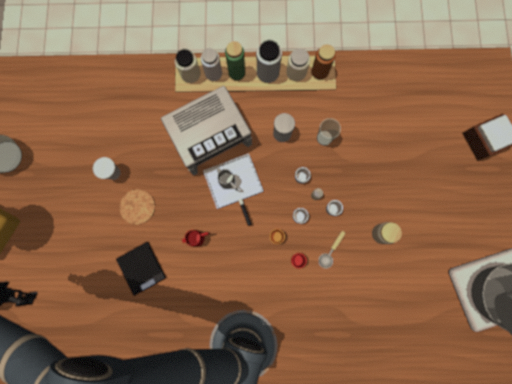

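Run:
```python
import cv2
a=cv2.imread("pics/top0.png")
cv2.imwrite("pics/crop0.png",cv2.resize(a[150:330,200:400],None,fx=3.3,fy=3.3,interpolation=cv2.INTER_CUBIC))
```

```text
(no output)
```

View pics/crop0.png

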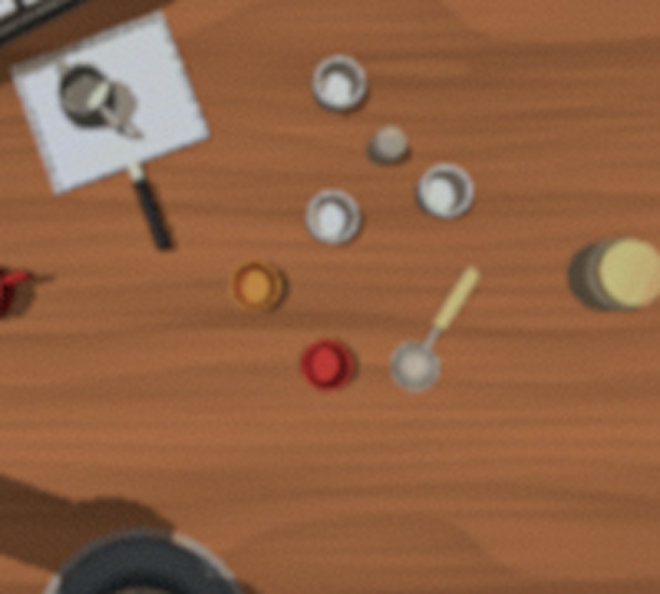

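Jug: grey steel one on the tray (top px 228,178). The red one (195,238) is the decoy. White upright cups are at top px (303,175), (301,215) and (334,208), with the salt between them at (318,193). The orange (278,237) and red (299,260) cups are decoys. The crop confirms all of this, so I'm pressing stop first.

```bash
cat > h.py <<'E'
from station import *
import numpy as np, cv2
W=np.array([.745,.1215]); TH=.443
def rot(a): return np.array([[np.cos(a),-np.sin(a)],[np.sin(a),np.cos(a)]])
def w2(x,y): return W+rot(TH)@[x,y]
def ql(a):          # tool down, fingers closing along world angle a
    f=(a+np.pi/2)/2; return np.array([0,np.cos(f),np.sin(f),0])
def quat(a,p):      # pick the half turn nearest in joint space
    q=get_q(); best=None
    for b in (a,a+np.pi):
        j=inverse_kinematics(list(p),ql(b).tolist())
        if j is not None:
            d=np.abs(np.array(j)-q).max()
            if best is None or d<best[0]: best=(d,ql(b).tolist())
    return best[1]
def above(xy,a,z=.28):
    p=get_eef_pos()
    if p[2]<z-.01: move_l([p[0],p[1],z],rate=.25)
    P=[xy[0],xy[1],z]; q=quat(a,P); move_to(P,q); return q
def down(z,**k):
    p=get_eef_pos(); return move_l([p[0],p[1],z],**k)
def find(label,near=None,r=.06,cams=("scene","top"),save=None):
    out=[]
    for c in cams:
        im=get_image(c)
        if save: cv2.imwrite(f"pics/{save}_{c}.png",im)
        L=[np.array(d["at"]) for d in landmark_of(c,label) if d["p"]>.2]
        if near is not None:
            L=[v for v in L if np.linalg.norm(v[:2]-near)<r]; L.sort(key=lambda v:np.linalg.norm(v[:2]-near)); L=L[:1]
        out+=L
    return [v.round(4).tolist() for v in out]
E
python3 - <<'E'
from h import *
p=get_eef_pos(); move_l([p[0],p[1],.3]); grasp(40)
k=w2(-.071,.06); above(k,TH+np.pi/2,.25); down(.175)
print(get_eef_pos(),get_gripper_width())
print(down(.147,rate=.03,threshold=12),get_eef_pos(),get_ft_force()); pause(.3)
down(.25); 
above([.5,.33],TH+np.pi/2,.3)
for l in("key_stop_top","key_low_top","key_mid_top","key_high_top","jug","tray"): print(l,find(l,save="a"))
print(get_clock())
im=cv2.imread("pics/a_top.png"); cv2.imwrite("pics/a_crop.png",cv2.resize(im[70:250,150:350],None,fx=3.3,fy=3.3,interpolation=cv2.INTER_CUBIC))
E
```

```text
[0.65545843 0.14715916 0.17571162] -1.4986402054536065e-05
True [0.6553646  0.1471927  0.15738097] [0.03904752 0.89103363 2.4960257 ]
key_stop_top [[0.6547, 0.1435, 0.1608], [0.6584, 0.1391, 0.1603]]
key_low_top [[0.6747, 0.107, 0.1604], [0.6724, 0.107, 0.1657]]
key_mid_top [[0.6952, 0.0695, 0.1609], [0.6976, 0.0719, 0.1631]]
key_high_top [[0.716, 0.0306, 0.1615], [0.7139, 0.0353, 0.1553], [0.6154, 0.4864, -0.0021]]
jug [[0.3631, 0.1681, -0.0032], [0.576, 0.0572, 0.009], [0.5807, 0.0561, 0.0055], [0.3238, -0.3239, -0.0016], [0.3675, 0.1713, -0.0003]]
tray [[0.5761, 0.0388, -0.0001], [0.6706, 0.1085, 0.1617], [0.5783, 0.0384, 0.0015], [0.7367, -0.3106, -0.0015], [0.4444, -0.2041, 0.0027]]
10.3
```

View pics/a_crop.png

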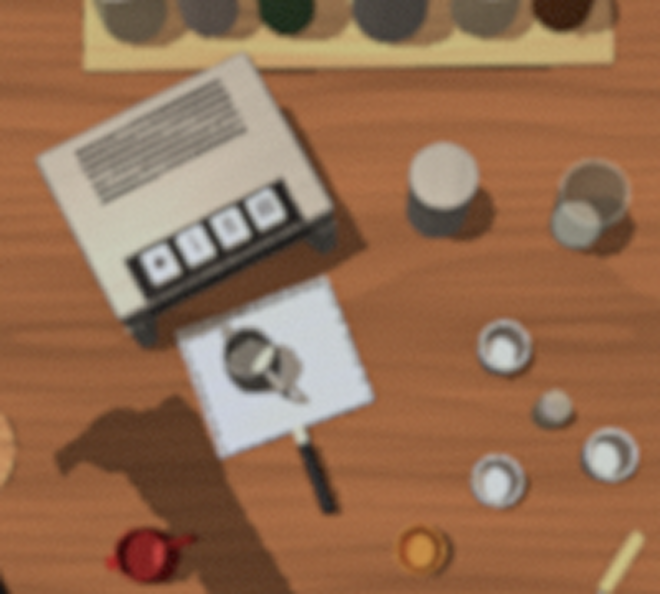

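The warmer and keys show at crop (150–270, 210–265), and all four keys look equally high. The threshold tripped too early and none latched, so I'll press again by depth.

Run:
```python
from h import *
k=w2(-.071,.06); above(k,TH+np.pi/2,.25); down(.166)
for z in (.162,.160,.158,.156,.154,.152,.1505):
    r=down(z,rate=.02,threshold=25); f=get_ft_force(); print(z,r,get_eef_pos()[2].round(4),f.round(1))
    if r or f[2]>9: break
pause(.3); down(.25)
above([.5,.33],TH+np.pi/2,.3)
for l in("key_stop_top","key_low_top","key_mid_top"): print(l,find(l,save="b"))
print(get_clock())
im=cv2.imread("pics/b_scene.png"); cv2.imwrite("pics/b_crop.png",cv2.resize(im[200:280,230:350],None,fx=6,fy=6,interpolation=cv2.INTER_CUBIC))
```

```text
0.162 False 0.1623 [ 0.7  0.6 -0.1]
0.16 False 0.1604 [1.3 1.1 1.1]
0.158 False 0.1586 [-0.7  0.7  4.5]
0.156 False 0.1558 [0.2 0.3 1.4]
0.154 False 0.1534 [ 0.2 -0.  -0.8]
0.152 False 0.152 [1.2 0.6 1.6]
0.1505 False 0.1511 [-0.9  0.4  5.2]
key_stop_top [[0.4417, -0.2007, 0.0015], [0.6546, 0.1436, 0.158], [0.6588, 0.1433, 0.1515]]
key_low_top [[0.6753, 0.1047, 0.1605], [0.6727, 0.108, 0.1633]]
key_mid_top [[0.6973, 0.0717, 0.1603], [0.6954, 0.0752, 0.1633], [0.7102, 0.0333, 0.1574]]
16.85
```

View pics/b_crop.png

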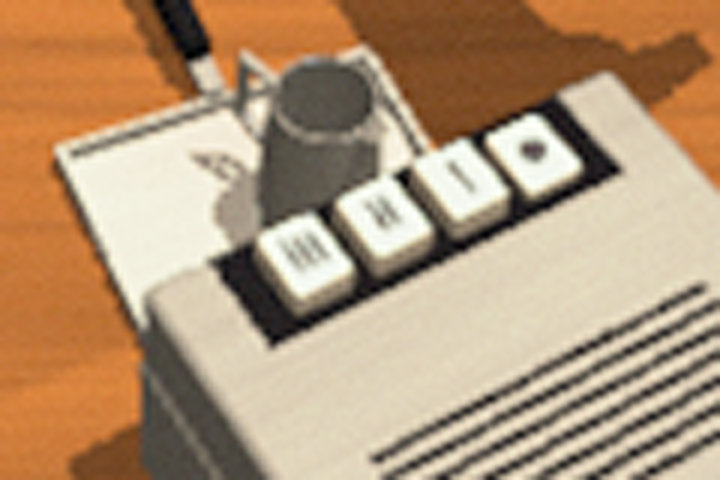

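Stop (crop 535,150) shows a thinner side than the other three, so it is latched and low is up. Next is the jug.

Run:
```python
from h import *
open_jaws()
j=np.mean([v[:2] for v in find("jug",[.578,.057])],0); m=np.mean([v[:2] for v in find("mat",[.485,.39])],0); print(j,m)
a=TH+np.pi/2
above(j,a,.22); print(down(.045,rate=.1,threshold=15)); grasp(50); print(get_gripper_width())
down(.09,rate=.08); print(get_gripper_width(),get_grip_force()); down(.26)
above(m,a,.26); print(get_gripper_width())
print(down(.044,rate=.05,threshold=6),get_eef_pos(),get_gripper_width())
open_jaws(); down(.28)
above([.48,.2],a,.3); print("jug",find("jug",m,.1,save="c"),"cups",find("cup1"),"tray",find("tray",[.578,.038]),find("tray_grip",[.454,-.01]),get_clock())
```

```text
[0.57615 0.0582 ] [0.48275 0.38955]
False
0.0567617271381002
0.056814697729250435 53.59748145641049
0.05686321418914932
True [0.48405814 0.38735707 0.04717355] 0.056769270879650315
jug [[0.4801, 0.4111, 0.0066]] cups [[0.4681, -0.322, 0.0028], [0.4427, -0.2024, 0.002], [0.586, -0.2195, 0.0005], [0.3718, -0.1233, -0.0003], [0.2854, -0.1922, 0.0019], [0.2664, 0.3674, 0.003], [0.589, -0.2164, -0.0005], [0.3715, -0.1211, -0.0036], [0.4665, -0.3275, -0.0007], [0.7334, -0.3074, -0.002], [0.284, -0.1949, -0.0013], [0.5763, 0.0412, -0.0003]] tray [[0.5744, 0.0374, -0.0031], [0.5766, 0.0391, -0.0042]] [[0.4558, -0.0083, 0.025], [0.4547, -0.0135, 0.0278]] 32.5667
```

View pics/c_scene.png

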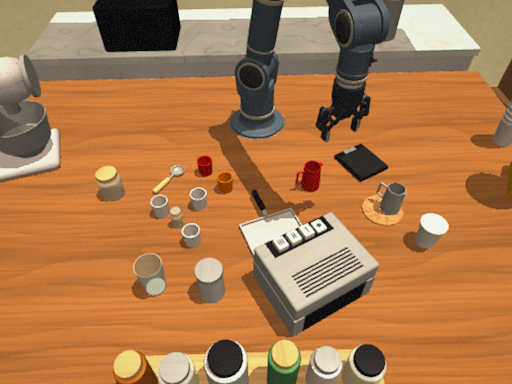

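The jug is upright on the mat (px 393,198), about 22 mm off centre, which is within limits. I'll recheck it later. Now the cups.

```bash
cat > cup.py <<'E'
from h import *
import sys
T=np.array([.5765,.0382]); TA=.378; a=TA+np.pi/2
def cup(near,slot):
    L=find("cup1",near,.05); c=np.mean([v[:2] for v in L],0); print("cup",L)
    above(c,a,.2); print(down(.017,rate=.12,threshold=15)); grasp(45); w=get_gripper_width(); down(.05,rate=.1); down(.2); print("w",w,get_gripper_width())
    if w<.04: return
    t=T+rot(TA)@slot; above(t,a,.2); print("w",get_gripper_width())
    down(.04,rate=.12); print(down(.0195,rate=.03,threshold=5),get_eef_pos(),get_gripper_width())
    open_jaws(); down(.2)
E
python3 - <<'E'
from cup import *
cup([.587,-.218],[.020,.052])
cup([.442,-.203],[.020,-.052])
above([.48,.25],a,.28)
print(find("cup1",save="d"),find("jug",[.483,.39],.1),find("tray",[.578,.038]),find("tray_grip",[.454,-.01]),get_clock())
im=cv2.imread("pics/d_top.png"); cv2.imwrite("pics/d_crop.png",cv2.resize(im[110:270,100:360],None,fx=3,fy=3,interpolation=cv2.INTER_CUBIC))
E
```

```text
cup [[0.5893, -0.2214, 0.0036], [0.5947, -0.2171, 0.0031]]
False
w 0.051235319770856394 0.05124862190626065
w 0.051368611397628786
True [0.57650727 0.09225482 0.02143438] 0.05129287585519688
cup [[0.4422, -0.2032, 0.0028], [0.4435, -0.2026, 0.0029]]
False
w 0.05162557152121575 0.051572069861936444
w 0.0513853929411355
True [ 0.61356271 -0.00534726  0.02164214] 0.05155645914529366
[[0.3684, -0.125, -0.0024], [0.6095, -0.0063, 0.0061], [0.469, -0.3262, 0.0028], [0.283, -0.1903, -0.001], [0.57, 0.0919, 0.0073], [0.2617, 0.3649, -0.0022], [0.2853, -0.1946, 0.0003], [0.372, -0.1204, -0.0003], [0.5706, 0.0932, 0.0062], [0.6132, -0.0088, 0.0054], [0.4684, -0.3253, 0.0002]] [[0.4802, 0.4111, 0.0079], [0.4831, 0.4127, 0.0038]] [[0.5758, 0.0358, -0.0003], [0.5753, 0.0373, 0.0016]] [[0.4547, -0.0107, 0.0227], [0.4557, -0.0104, 0.0245]] 55.6
```

View pics/d_crop.png

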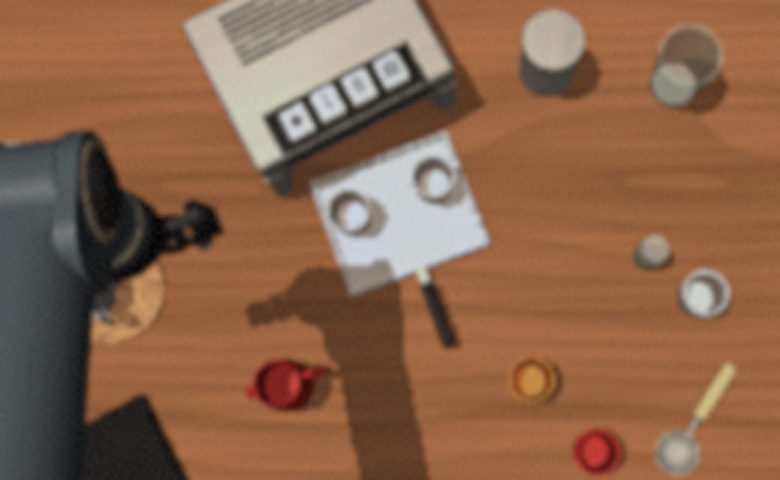

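Both cups are upright on the tray, at crop (352,213) and (437,180). Third cup next, and I'll refine the warmer yaw from its top-face corners and the keys.

Run:
```python
from cup import *
cup([.468,-.326],[-.040,0])
m=camera_model("top"); 
def bp(u,v,z):
    d=m["R"].T@[(u-m["cx"])/m["fx"],(v-m["cy"])/m["fy"],1]; o=-m["R"].T@m["t"]; return (o+d*(z-o[2])/d[2])[:2]
P=np.array([bp(150+u/3.3,70+v/3.3,.145) for u,v in((38,158),(245,55),(333,212),(122,318))])
print(P.round(3).tolist(),"centre",P.mean(0))
for i,j in((0,1),(3,2),(3,0),(2,1)):
    d=P[j]-P[i]; print(np.linalg.norm(d).round(3),np.arctan2(d[1],d[0]).round(3))
above([.48,.25],a,.28)
print(find("cup1",save="e"),find("jug",[.483,.39],.1),find("tray",[.578,.038]),find("tray_grip",[.454,-.01]),find("warmer",[.745,.12]),get_clock())
im=cv2.imread("pics/e_scene.png"); cv2.imwrite("pics/e_crop.png",cv2.resize(im[140:300,130:390],None,fx=3,fy=3,interpolation=cv2.INTER_CUBIC))
```

```text
cup [[0.4663, -0.3248, -0.0013]]
False
w 0.05243242511940066 0.052850449251969946
w 0.05221980739412618
True [0.53968174 0.02182115 0.02163584] 0.05296471764676077
[[0.771, 0.27], [0.881, 0.056], [0.708, -0.036], [0.6, 0.179]] centre [0.73993243 0.1174487 ]
0.241 -1.097
0.241 -1.102
0.194 0.489
0.195 0.486
[[0.5381, 0.0207, 0.0049], [0.287, -0.1938, 0.0015], [0.3719, -0.1206, -0.0034], [0.5732, 0.0913, 0.0074], [0.6094, -0.006, 0.0042], [0.611, -0.006, 0.0059], [0.573, 0.0933, 0.0052], [0.538, 0.0207, 0.0069], [0.2845, -0.1901, -0.0007], [0.3714, -0.1195, -0.0006]] [[0.4801, 0.4133, 0.0052], [0.4835, 0.411, 0.006]] [[0.574, 0.0393, -0.0001], [0.5802, 0.0371, 0.0006]] [[0.4516, -0.0078, 0.0246], [0.4566, -0.0118, 0.0245]] [[0.7447, 0.1233, 0.0026], [0.7444, 0.1212, 0.0017]] 69.1917
```

View pics/e_crop.png

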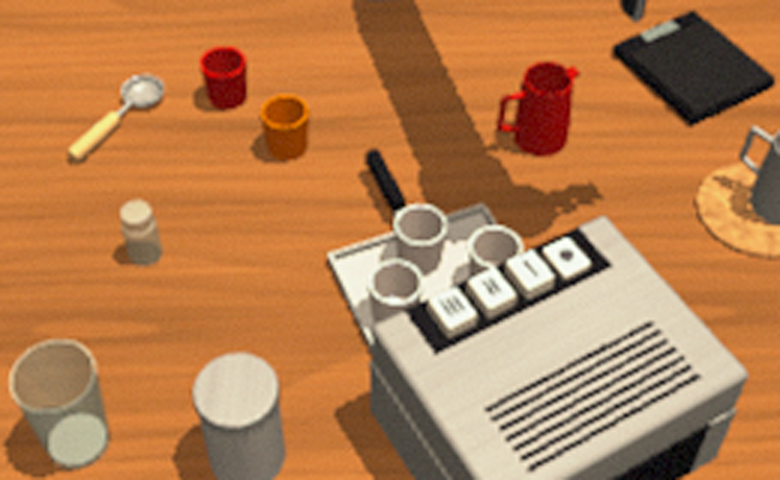

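All three cups are upright on the tray at crop (420,225), (497,247) and (396,283). The refined yaw is about 0.477, so I'm gripping the handle and sliding the tray in.

```bash
sed -i 's/^W=.*/W=np.array([.745,.1215]); TH=.477/' h.py
python3 - <<'E'
from cup import *
G=.138
g=T-rot(TA)@[G,0]; q0=above(g,a,.15); print(g)
print(down(.010,rate=.08,threshold=12),get_eef_pos()); grasp(60); print(get_gripper_width(),get_ft_force().round(1))
# same half turn, rotated by TH-TA
R=get_tool_rot(); f=np.arctan2(R[2],R[1])+(TH-TA)/2; q=[0,np.cos(f),np.sin(f),0]
z=get_eef_pos()[2]
def go(x,y,**k):
    p=w2(x-G,y); return move_l([p[0],p[1],z],q,**k)
def rep(s): 
    p=get_eef_pos(); print(s,(rot(-TH)@(p[:2]-W)+[G,0]).round(4),p[2].round(4),get_ft_force().round(1),get_gripper_width().round(4))
rep("start"); print(go(-.190,.0,rate=.03,threshold=25)); rep("sq")
for x in (-.15,-.11,-.07,-.045):
    r=go(x,0,rate=.05,threshold=20); rep((x,r))
    if r: break
E
```

```text
[ 0.44824216 -0.01273061]
False [ 0.44960206 -0.01170414  0.01029066]
0.014766340676350374 [-0.3 -1.   2.7]Traceback (most recent call last):
  File "<stdin>", line 12, in <module>
  File "<stdin>", line 11, in rep
AttributeError: 'float' object has no attribute 'round'
```

```bash
cat > slide.py <<'E'
from cup import *
G=.138
R=get_tool_rot()
def setq(f): return [0,np.cos(f),np.sin(f),0]
n=round((2*np.arctan2(R[2],R[1])-np.pi/2-(TH+np.pi/2))/np.pi)
q=setq((TH+np.pi/2+n*np.pi+np.pi/2)/2); z=get_eef_pos()[2]
def go(x,y,**k):
    p=w2(x-G,y); return move_l([p[0],p[1],z],q,**k)
def rep(s):
    p=get_eef_pos(); print(s,(rot(-TH)@(p[:2]-W)+[G,0]).round(4),round(p[2],4),get_ft_force().round(1),round(get_gripper_width(),4))
E
python3 - <<'E'
from slide import *
print(get_tool_rot(),q)
rep("start"); print(go(-.190,.0,rate=.03,threshold=25)); rep("sq")
for x in (-.15,-.11,-.07,-.045):
    r=go(x,0,rate=.05,threshold=20); rep((x,r))
    if r: break
cv2.imwrite("pics/f.png",get_image("top")[80:280,150:400].repeat(3,0).repeat(3,1))
print(get_clock())
E
```

```text
[2.23922319e-04 9.82303569e-01 1.87295247e-01 3.71757996e-04] [0, np.float64(0.9716934359029458), np.float64(0.23624535259582943), 0]
start [-0.1858  0.0169] 0.0102 [-0.3 -1.   2.7] 0.0148
False
sq [-0.1895  0.0008] 0.0102 [-0.7  4.5  4.3] 0.0146
(-0.15, True) [-0.1874  0.0005] 0.0102 [-1.1  1.2  6.4] 0.0151
74.0
```

View pics/f.png

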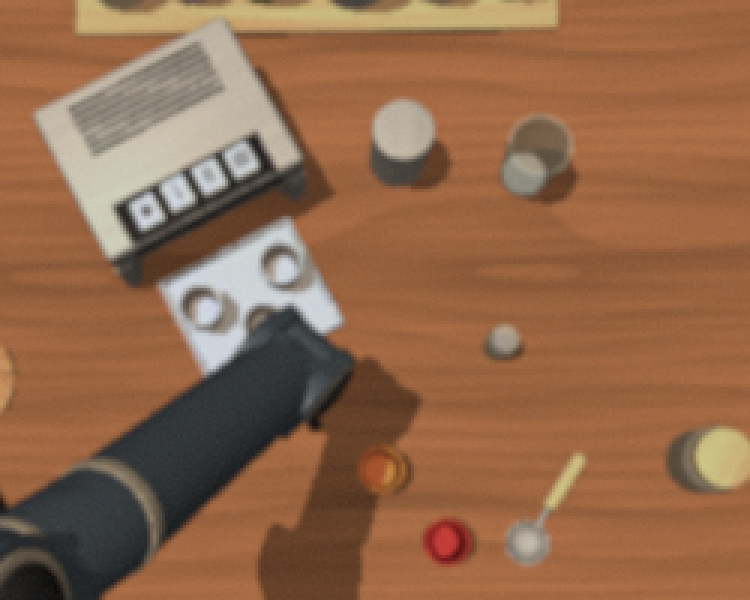

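The tray is now square to the warmer and clear of both legs, with the cups in place (left front corner at crop 160,285). The stop looks like a start-up force spike, so I'll continue in small slow steps.

Run:
```python
from slide import *
q=get_tool_rot().tolist()
n=0
for x in (-.18,-.17,-.155,-.14,-.12,-.10,-.08,-.06,-.045):
    r=go(x,0,rate=.03,threshold=40); rep((x,r))
    if r or np.linalg.norm(get_ft_force()[:2])>15: break
cv2.imwrite("pics/g.png",get_image("top")[80:280,150:400].repeat(3,0).repeat(3,1))
print(get_clock())
```

```text
(-0.18, False) [-0.1847 -0.0002] 0.0101 [-9.9 -2.1 15.5] 0.0148
(-0.17, False) [-0.1742 -0.0013] 0.0102 [-8.3 -3.2 11.7] 0.0151
(-0.155, False) [-0.1591 -0.0017] 0.0102 [-5.5 -3.7 10.1] 0.0151
(-0.14, False) [-0.144  -0.0019] 0.0102 [-7.5 -2.8 10. ] 0.0152
(-0.12, False) [-0.1242 -0.002 ] 0.0102 [-6.6 -4.8  9.7] 0.0148
(-0.1, False) [-0.1041 -0.0021] 0.0102 [-6.5 -2.9  8.1] 0.015
(-0.08, False) [-0.0839 -0.0022] 0.0102 [-6.  -3.4  8.8] 0.0149
(-0.06, False) [-0.0638 -0.0023] 0.0102 [-6.3 -3.2  8.6] 0.0148
(-0.045, False) [-0.0484 -0.0024] 0.0102 [-5.4 -2.8  7.7] 0.015
80.1583
```

View pics/g.png

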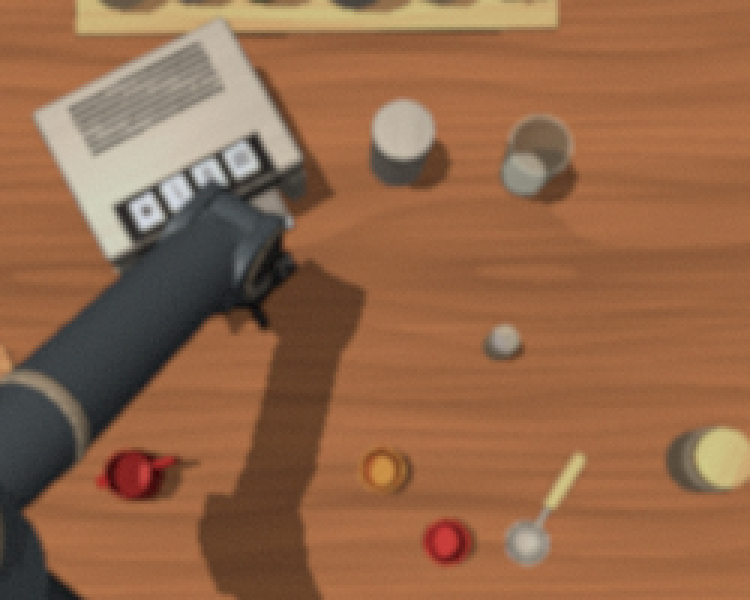

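The tray is nearly in, with its rear corner still visible at crop (290,220). Pushing on to the rear stop.

Run:
```python
from slide import *
for x in (-.035,-.028,-.024,-.020,-.016,-.012,-.009,-.006):
    r=go(x,0,rate=.02,threshold=40); rep((x,r))
    if r or np.linalg.norm(get_ft_force()[:2])>18: break
print(get_tool_rot())
open_jaws(); down(.3,rate=.12)
grasp(40); above([.5,.25],TH+np.pi/2,.3)
print(find("tray_grip",[.607,.056],save="h"),find("jug",[.483,.39],.1),get_clock())
print((rot(-TH)@(np.array([find("tray_grip",[.607,.056])[0][:2]])[0]-W)))
a=cv2.imread("pics/h_top.png")[100:210,140:290]; b=cv2.imread("pics/h_scene.png")[150:280,230:380]
f=lambda i:cv2.resize(i,(400,350),interpolation=cv2.INTER_CUBIC)
cv2.imwrite("pics/h.png",np.hstack([f(a),f(b)]))
```

```text
(-0.035, False) [-0.0386 -0.0024] 0.0103 [-6.3 -2.4  6.2] 0.0152
(-0.028, False) [-0.0315 -0.0024] 0.0102 [-4.5 -3.5  7.8] 0.0152
(-0.024, False) [-0.0276 -0.0024] 0.0103 [-5.3 -3.1  7. ] 0.0153
(-0.02, False) [-0.0236 -0.0024] 0.0102 [-6.2 -2.6  7.2] 0.0148
(-0.016, False) [-0.0214 -0.0026] 0.0102 [-9.4 -5.1 10.6] 0.015
(-0.012, False) [-0.021  -0.0031] 0.0102 [-16.1  -7.2  16.5] 0.0154
(-0.009, False) [-0.0208 -0.0034] 0.0101 [-23.1  -9.6  21.1] 0.015
[ 0.00127979  0.97255083  0.23252038 -0.00880424]
[[0.6107, 0.0479, 0.0244], [0.6091, 0.0481, 0.0276]] [[0.4813, 0.4093, 0.0095], [0.4827, 0.4111, 0.0046]] 88.3333
[-0.15426671 -0.0040227 ]
```

View pics/h.png

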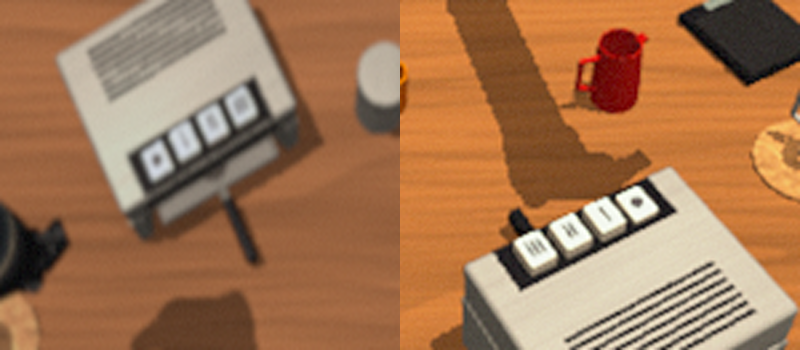

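The force rose at the expected depth, and the handle reads −0.154 (home is −0.153), so the tray is home. Stop (right panel 640,205) is still low. Pressing high.

Run:
```python
from h import *
a=TH+np.pi/2
above(w2(-.071,-.06)+[.001,-.001],a,.25); down(.166)
for z in (.162,.160,.158,.156,.154,.152,.1505,.1495):
    r=down(z,rate=.02,threshold=25); f=get_ft_force(); p=get_eef_pos()[2]; print(z,r,round(p,4),f.round(1))
    if r or (f[2]>6 and p<.1525): break
pause(.3); down(.25); above([.5,.2],a,.3)
for l in("key_stop_top","key_low_top","key_mid_top","key_high_top","jug","mat","tray_grip"): print(l,find(l,save="i"))
print(get_clock(),get_eef_pos())
a=cv2.imread("pics/i_top.png")[100:240,100:290]; b=cv2.imread("pics/i_scene.png")[200:280,250:350]
f=lambda i:cv2.resize(i,(400,350),interpolation=cv2.INTER_CUBIC)
cv2.imwrite("pics/i.png",np.hstack([f(a),f(b)]))
```

```text
0.162 False 0.1623 [1.  0.2 0.9]
0.16 False 0.1604 [ 0.9 -0.   1.4]
0.158 False 0.1585 [-1.3  0.4  5. ]
0.156 False 0.1558 [0.2 1.1 1.7]
0.154 False 0.1534 [ 1.   0.6 -0.1]
0.152 False 0.152 [-0.3 -0.2  2.3]
0.1505 False 0.1511 [-1.2  0.3  4.7]
0.1495 False 0.1511 [-3.5  0.8  9.6]
key_stop_top [[0.6546, 0.1416, 0.1614], [0.6546, 0.1436, 0.161], [0.7266, 0.1107, 0.0014]]
key_low_top [[0.6724, 0.1096, 0.162], [0.6135, 0.482, 0.0003], [0.6718, 0.1072, 0.1634]]
key_mid_top [[0.6937, 0.0691, 0.1582], [0.6954, 0.0697, 0.1654]]
key_high_top [[0.7123, 0.0318, 0.1524], [0.7132, 0.0333, 0.1516]]
jug [[0.4802, 0.4137, 0.0072], [0.3625, 0.1693, -0.0015], [0.3644, 0.1746, -0.0009]]
mat [[0.4832, 0.3891, 0.0025], [0.6576, 0.143, 0.1602]]
tray_grip [[0.6099, 0.0486, 0.0265], [0.6091, 0.0459, 0.0245]]
96.4167 [0.49999238 0.19999775 0.29999187]
```

View pics/i.png

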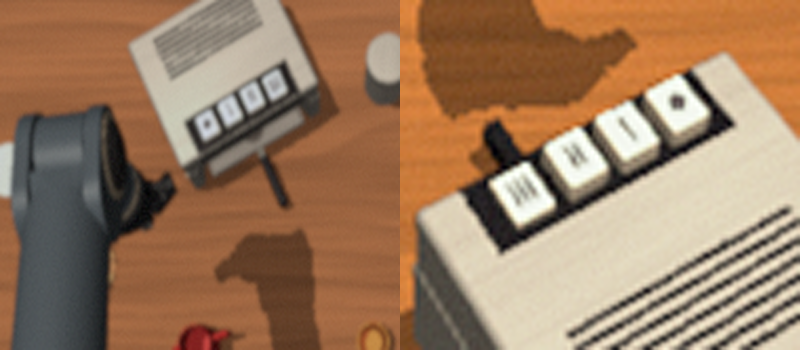

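High is latched (right panel 522,195, thin side, z 0.152) and the others are up at about 0.161. The tray is home, and the jug is about 23 mm from the mat centre, against a limit of 35. Handing in.

```bash
python3 -c "
from station import *
print(finish_job())"
```

```text
the job is handed in; nothing more can be done
None
```

The job is handed in, with no verdict returned: high is latched and the other keys are up, the tray was pushed home with three cups that stood upright when last seen before it went in, and the jug is on its mat about 23 mm off centre (limit 35); the first stop press released too early and had to be repeated.

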